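Rock the stuck tube block out of the dry-block heater

TASK

The aluminium tube block has stuck in the well of the small dry-block heater. Take it by the grip bar on top and, without jerking, rock it sideways (towards the heater's left and right), working up one side and then the other until it is free; do not lift, tip or drag the heater, which comes up with the block if you just pull straight. Finish still holding the block level over the well, its underside one to three centimetres above the rim, and leave the other things on the table alone.

Things in the scene. Friction and masses are not known exactly. Their poses are not given: they have to be found in the camera images.
- heater: Dry-block heater: white bench instrument, 190 long (x) x 150 wide (y) x 70 mm high, 2.7 kg, loose on four rubber feet: an upward pull of 27 N lifts it. Origin: at table height, midway in y, 105 mm behind the front edge. x points from the sloped control panel (dark display, black knob) to the back, y to its left, z up. Its flat top has one rectangular well.
- well_rim (a point): Centre of the well's mouth at rim height, 70 mm above the heater's underside and 20 mm behind (+x of) its origin; axes as the heater's. The well is 63 (x) x 47 (y) mm and 36 mm deep.
- well_floor (a point): Centre of the well's floor, 34 mm above the table. 12 mm above it, each side wall (y) carries two sprung steel balls that press on the block's foot; each side rubs on it with 18 to 25 N. Raising both sides at once takes more than the heater's weight, raising one side at a time takes less. The block stays wherever it is left between the balls.
- tube_block: Aluminium tube block, 0.24 to 0.42 kg, seated in the well; origin: centre of its underside, axes as the heater's. Foot: a land 60 (x) x 44 (y) x 16 mm high, narrowing to 40 mm (y) in its lowest 5 mm; above it 56 x 40 mm up to 42 mm; the top, with two rows of tube holes, is 6 mm proud of the rim. Between the rows an upright black grip bar, 44 (x) x 12 (y) mm, from 44 to 80 mm.
- grip (a point): Point on the block's axis in the grip bar, 67 mm above the block's underside: a good TCP position, tool pointing down, fingers closing along the block's y on the 12 mm thickness; a grip of about 50 N is plenty. Axes as the block's.
- foot_left (a point): Middle of the block's lower left edge (y = +20 mm, z = 0 of the block). In the well the block can lean about 0.1 rad to either side, about x: one lower edge 4 mm above the other. Lean it by turning the tool with it, keeping the land's middle on the well's axis.
- foot_right (a point): Middle of the block's lower right edge (y = -20 mm, z = 0 of the block). When both lower edges are about 12 mm above the well's floor the balls let go, and the block lifts out with 1.5 mm play all round its land.
- tube_rack: Bystander: orange microtube rack with capped tubes, 66 x 110 x 47 mm; origin at the centre of its underside.
- tube_a: Bystander: upright white screw-cap tube with blue cap, 34 mm across, 112 mm high; origin at the centre of its underside.
- bottle_medium: Bystander: white square bottle with blue cap, 47 x 46 x 99 mm; origin at the centre of its underside.
- objective_can: Bystander: upright black plastic objective can, 38 mm across, 61 mm high; origin at the centre of its underside.

How it is judged:
On the way:
1. the block is rocked sideways: it leans 0.05 rad or more to its left or right (one lower edge 2 mm above the other) while the balls still hold it (angle between tube_block's own z axis and vertical above 0.05 rad and angle between the x axis of tube_block and the x axis of heater, either way round below 0.04 rad and z of each of foot_left, foot_right in the frame of well_rim below -0.026 m), for 0.1 s.
At the end, for the whole second after the job is handed in: the fingers hold the block still and level (within 0.12 rad) over the well (within 20 mm of its centre), its lower edges 5 to 40 mm above the rim and nothing of it touching the heater; the heater stands flat, within 20 mm of where it was (z of foot_left in the frame of well_rim between 0.005 and 0.04 m and z of foot_right in the frame of well_rim between 0.005 and 0.04 m and horizontal distance between tube_block and well_rim below 0.02 m and angle between tube_block's own z axis and vertical below 0.12 rad and linear speed of tube_block below 0.02 m/s and contact force between the fingers and tube_block above 2 N and contact force between tube_block and heater below 0.1 N and distance of heater from where it was at the start of the episode below 0.02 m and angle between heater's own z axis and vertical below 0.02 rad); the arm keeps its last pose, push and grip.
It fails at once if the heater is lifted (4 mm) or tipped (0.04 rad) (height (world z) of heater above 0.004 m or angle between heater's own z axis and vertical above 0.04 rad).
It fails at once if the block is jerked (faster than 0.4 m/s while still in the well) (z of foot_left in the frame of well_rim below 0 m and linear speed of tube_block above 0.4 m/s).
It fails at once if the tube rack, tube, bottle or can moved by more than 15 mm (distance of any of tube_rack, tube_a, bottle_medium, objective_can from where it was at the start of the episode above 0.015 m).
It also fails if it takes over 40 s, if anything falls off the work surface, if the arm or the gripper's body presses on something with over 40 N, if the wrist force passes 120 N, or if a joint passes its speed limit or range.

ROBOT

A 7-joint arm with a two-finger parallel gripper is mounted at the origin on a cart in front of the work surface, level with it; the furniture and walls round the work are solid. World frame = base frame: x ahead of the robot, y to its left, z up, the work surface at z = 0. Lengths are in m, angles in rad, forces in N, time in s.
With the tool pointing down it reaches from about 0.425 to 0.925 m from the base axis. Payload 6.8 kg.
Tool frame: the origin (TCP) lies between the finger pads, 19 mm behind the fingertips; this is the grasp point; z points along the fingers, y is the line along which they close (so a half turn about z gives the same grasp; the last joint's range is limited). The gripper opens to 85 mm and grips with 20 to 120 N. Pads are 22 mm wide; open, the fingers measure 114 mm over their backs; the gripper's body (76 mm by 85 mm) begins 54 mm behind the grasp point. The pads swing forward as they close: fully open they stand 13 mm farther back than shut.
Start: joints at [-1.44, 0.477, 0.022, 1.555, -0.011, 1.109, -0.083], TCP at [0.16, 0.656, 0.25] pointing down, gripper open.
Joint ranges: [-2.96, 2.96], [-0.34, 2.1], [-1.41, 1.46], [0.24, 2.44], [-1.37, 4.51], [0.17, 1.92], [-2.96, 2.96]. Speed limits (rad/s): [2.39, 2.39, 3.14, 3.14, 3.14, 3.14, 3.14].

INTERFACE

Orientations are given as a rotation vector (axis times angle).
In Python, from bench import get_obs, grab_frame, hand_in gives the robot as it stands.
- The arm moves only by the tool drive_tool, never from a script. Its argument "rows" is a list of rows, each an object with "offset": the shift along the tool's x, y, z as a fraction of full scale, a list of three; "rotation": the turn, a rotation vector about the tool's x, y, z as a fraction of full scale, a list of three; "claw": the opening, from 0 (shut) to 1 (fully open). In form: [{"offset": [tx, ty, tz], "rotation": [wx, wy, wz], "claw": claw}, ...]. A call has 1 to 20 rows; each row is the pose to reach, as a shift and turn from the pose commanded when the call began, along the tool's axes at that moment; what a row does not reach only later rows make up. Full scale, the value 1, is 0.15 m for a shift and 2 rad for a turn. A row lasts 1/12 s, in which the tool goes at most 41.7 mm and 7.16 degrees, less where a joint would pass 70% of its speed; a pose out of reach is approached as far as the arm can. A call with a number of a shift or a turn outside -1 to 1 is refused whole. A call with a gripper value outside its range is refused whole. The fingers move at their own pace and stop on an object; "force" is the grip in N (left out, the last holds). Time passes only in rows, so rows that repeat a pose let the fingers close. It gives the time, the measured TCP pose, the force, the opening and the grip force at its end, in the units of the state.
- get_obs(): the state, without advancing time (a new reading comes with each control period).
- grab_frame(name): name is "scene" or "top" or "wrist"; returns a dict with "frame" (400x640x3 uint8, red, green, blue), "z_map" (400x640 float32, m along the optical axis (not along the pixel's ray), 0 where there is no reading), "vfov" (degrees; the focal length in pixels is half the picture's height over the tangent of half this angle, whatever the lens; pixels are square), "cx", "cy" (the principal point, pixels), "R" (3x3) and "t" (3): a world point X has camera coordinates R X + t. Camera axes: x right, y down, z forward; pixel columns grow to the right and rows downward; lengths in m; the calibration is good to about 2 mm. The wrist camera is an equidistant fisheye: a pixel r from the principal point sees the ray r / f radians off the axis. A picture is of the moment at which its call begins.
- hand_in(): hands the job in; it is judged then, once.
The state is a dict: "clock": time; "joints": joint angles; "qvel": joint speeds; "tau": joint torques, N m; "tcp_pos": TCP position; "orientation": TCP orientation; "contact_force": force on the tool from outside, world axes, zero at the start; "moment": the same for the moment, N m; "grip_width": finger opening in m; "gripper_force": force on a finger pad.
Only numpy, scipy, OpenCV 4.12 (cv2) and the standard library are available. Lean on these libraries where they do the work, as an engineer would, in place of code of your own. Each camera call takes 0.05 s, during which the arm holds its last target. There are 200 camera calls.

## Working session

There is one attempt and no reset: what is moved stays moved. The work goes in short steps, Python scripts to look and compute and a tool call to move; the robot and the scene stay as the last step left them, time stands still between calls to the robot, and variables do not carry over. Pictures are saved under pics/ and viewed, at most 10 in all, crops included, and the job is handed in when it is done.

Besides the shell and the picture viewer there is one more tool, called after "Call:" as name([rows], argument=value, ...), one row to a line, values as JSON. drive_tool: Moves the arm, as the interface text tells. Its arguments: {"type":"object","properties":{"rows":{"type":"array","items":{"type":"object","properties":{"offset":{"type":"array","items":{"type":"number"}},"rotation":{"type":"array","items":{"type":"number"}},"claw":{"type":"number"}}}},"force":{"type":"number"}},"required":["rows"]}

```bash
mkdir -p pics
python3 - <<'E'
from bench import *
import cv2,numpy as np
o=get_obs();print(o)
for n in("scene","top"):
    f=grab_frame(n);np.savez(f"pics/{n}.npz",**f);cv2.imwrite(f"pics/{n}.png",f["frame"][:,:,::-1]);print(n,f["vfov"],f["cx"],f["cy"],f["R"],f["t"])
E
```

```text
{'clock': 0.0, 'joints': array([-1.44011806,  0.47778331,  0.02234907,  1.55649358, -0.01150398,
        1.1092969 , -0.08308644]), 'qvel': array([ 2.84386949e-04, -5.01578071e-04, -7.37356622e-05,  5.57276558e-04,
       -1.92754094e-03, -8.60673297e-04, -2.39616967e-04]), 'tau': array([-5.42826238e-04, -5.96449935e+01,  1.60802353e+00, -2.81188345e+01,
        1.25693937e-02,  9.38212004e-03, -2.08695823e-06]), 'tcp_pos': array([0.15952974, 0.65528176, 0.24901934]), 'orientation': array([-3.74133192e-01, -3.11915087e+00,  2.90749096e-03]), 'contact_force': array([-0.0271641 , -0.11788022, -0.60489442]), 'moment': array([-0.02969725,  0.02841939,  0.03011924]), 'gripper_force': 0.0, 'grip_width': 0.08524070185023573}
scene 47.99972834665695 320.0788066930958 193.14345848153738 [[-3.36205311e-02 -9.99434670e-01  3.41657626e-05]
 [-8.65910331e-01  2.91117623e-02 -4.99351383e-01]
 [ 4.99068090e-01 -1.68180432e-02 -8.66399559e-01]] [-0.06049498  0.57656113  0.83365664]
top 45.66987106683706 327.1235754586378 203.62499239416462 [[-0.02661495 -0.99927818  0.02710647]
 [-0.98056743  0.02082502 -0.19507391]
 [ 0.19436861 -0.0317716  -0.9804139 ]] [-0.07804629  0.60957646  1.08749245]
```

View pics/top.png

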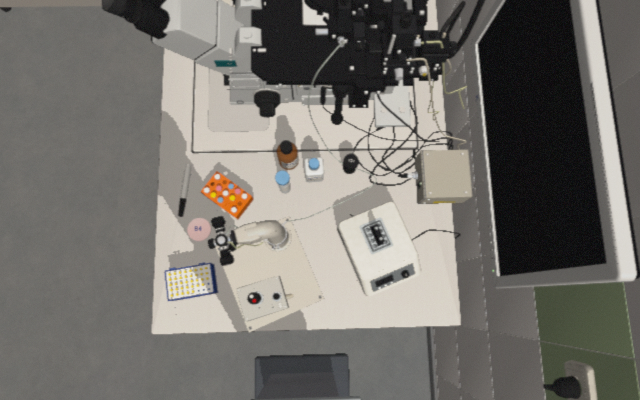

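View pics/scene.png

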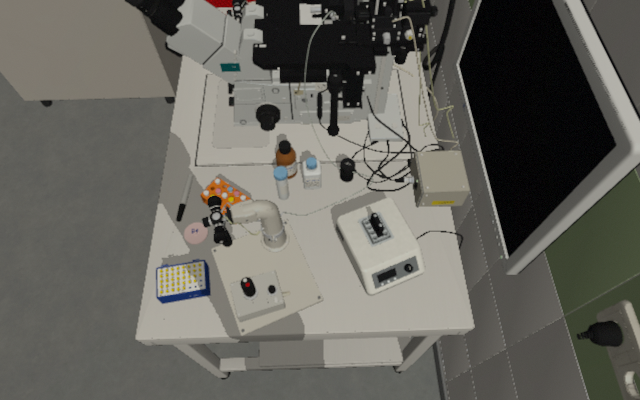

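The top view shows the heater around (378,245) with its panel facing the robot, and the block with its bar at about (377,234). Rack, tube, bottle and can lie to the upper left, well clear. The arm is out of view.

```bash
cat > h.py <<'E'
import numpy as np,cv2
def load(n): return dict(np.load(f"pics/{n}.npz"))
def foc(f): return f["frame"].shape[0]/2/np.tan(np.radians(f["vfov"]/2))
def cloud(f):
    z=f["z_map"];h,w=z.shape;v,u=np.mgrid[:h,:w]
    F=foc(f);c=np.stack([(u-f["cx"])/F*z,(v-f["cy"])/F*z,z],-1)
    return (c-f["t"])@f["R"]
def ray(f,u,v,zz):
    d=f["R"].T@np.array([(u-f["cx"])/foc(f),(v-f["cy"])/foc(f),1]);o=-f["R"].T@f["t"]
    return o+d*(zz-o[2])/d[2]
E
python3 - <<'E'
from h import *
for n,(a,b,c,d) in dict(top=(320,180,440,310),scene=(320,170,440,310)).items():
    f=load(n);P=cloud(f);Z=P[...,2];g=f["frame"].astype(int).max(-1)
    m=np.zeros(Z.shape,bool);m[b:d,a:c]=1
    w=m&(abs(Z-.07)<.006)&(f["z_map"]>0)
    cc,lab,st,ce=cv2.connectedComponentsWithStats(w.astype(np.uint8))
    k=1+st[1:,4].argmax();p=P[lab==k];print(n,"top plane",np.median(p[:,2]),len(p))
    r=cv2.minAreaRect((p[:,:2]*1000).astype(np.float32));print(r,cv2.boxPoints(r).round())
    bar=m&(Z>.095)&(Z<.13);q=P[bar];print("bar",len(q),q.mean(0),np.percentile(q[:,2],[5,50,95]))
    rb=cv2.minAreaRect((q[:,:2]*1000).astype(np.float32));print(rb)
    blk=m&(Z>.07)&(g<170)&(Z<.09)
    i=f["frame"][b:d,a:c,::-1];cv2.imwrite(f"pics/{n}_c.png",cv2.resize(i,None,fx=4.2,fy=4.2,interpolation=cv2.INTER_CUBIC))
E
```

```text
top top plane 0.07071542259997081 3524
((513.7660522460938, -211.39808654785156), (157.86849975585938, 150.75677490234375), 21.048505783081055) [[ 413. -169.]
 [ 467. -310.]
 [ 615. -253.]
 [ 560. -113.]]
bar 122 [ 0.52559252 -0.20541715  0.11229231] [0.09736331 0.11400335 0.11768945]
((526.2678833007812, -206.10598754882812), (44.02184295654297, 12.211539268493652), 20.18821144104004)
scene top plane 0.06911772944678914 3531
((511.88751220703125, -211.40286254882812), (153.8445281982422, 150.80934143066406), 21.52741241455078) [[ 413. -169.]
 [ 468. -310.]
 [ 611. -253.]
 [ 556. -113.]]
bar 135 [ 0.52081372 -0.20572028  0.10958496] [0.09750813 0.11168068 0.11530907]
((522.8868408203125, -206.31072998046875), (43.36720657348633, 13.630934715270996), 18.202211380004883)
```

View pics/top_c.png

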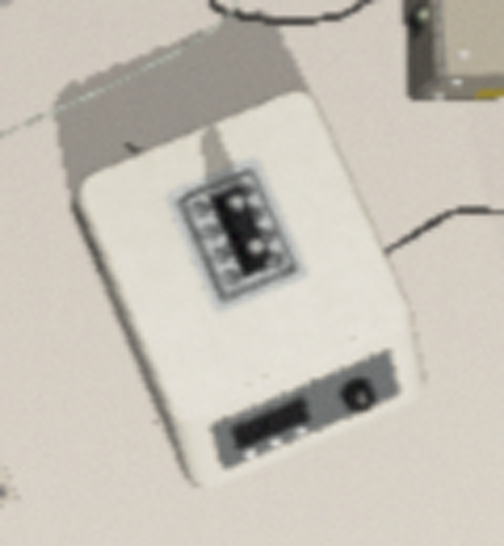

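Crop: bar centred near (240,232), well around it, panel at the bottom facing the robot; heater yaw ≈ 21°. Both views agree on bar centre ≈ (0.525, -0.206), and heater outline gives the same. Now check obstacle heights and plan the approach.

```bash
cat >> h.py <<'E'
from scipy.spatial.transform import Rotation as Ro
YAW=np.radians(21.2)
def block_R(lean=0,yaw=YAW):  # tool y=block y, z down, x=-block x ; lean about heater x
    return Ro.from_euler('z',yaw)*Ro.from_euler('x',lean)*Ro.from_matrix(np.array([[-1,0,0],[0,1,0],[0,0,-1.]]))
def plan(p,R,o=None):
    if o is None:
        from bench import get_obs;o=get_obs()
    T=Ro.from_rotvec(o["orientation"])
    d=T.inv().apply(np.array(p)-o["tcp_pos"])/.15; r=(T.inv()*R).as_rotvec()/2
    print("offset",d.round(4),"rot",r.round(4))
E
python3 - <<'E'
from h import *
for n in("top","scene"):
    P=cloud(load(n));
    for x in np.arange(.1,.8,.1):
        row=[]
        for y in np.arange(-.4,.7,.1):
            s=P[(abs(P[...,0]-x)<.05)&(abs(P[...,1]-y)<.05)];row.append(round(float(np.percentile(s[:,2],99)),2) if len(s)>20 else -1)
        print(n,round(x,1),row)
print("y -.4...0.6")
plan([.42,.5,.3],block_R()); plan([.525,.25,.3],block_R())
E
```

```text
top 0.1 [-0.79, -0.79, -0.0, -0.0, -0.24, -0.24, -0.69, -0.79, -0.79, -0.79, -0.79]
top 0.2 [-0.79, -0.79, -0.02, 0.0, -0.0, -0.02, -0.7, -0.79, -0.79, -0.79, -0.79]
top 0.3 [0.01, 0.01, 0.01, 0.01, 0.01, 0.06, 0.01, 0.01, -0.79, -0.79, -0.79]
top 0.4 [0.01, 0.06, 0.07, 1.19, 0.08, 0.13, 0.05, 0.05, -1, -1, -0.79]
top 0.5 [0.01, 0.08, 0.12, 0.07, 0.2, 0.2, 0.19, 0.05, -1, -1, -0.79]
top 0.6 [0.09, 0.09, 0.08, 0.07, 0.14, 0.19, 0.18, 0.02, -1, -1, -0.78]
top 0.7 [0.09, 0.09, 0.06, 0.1, 0.12, 0.05, 0.05, 0.02, -1, -1, -0.79]
scene 0.1 [-1, -1, -1, 1.01, -1, -1, -1, -1, -1, -1, -1]
scene 0.2 [-0.79, -0.79, -0.79, -0.79, -1, -1, -1, -1, -1, -1, -1]
scene 0.3 [0.0, 0.0, 0.0, 0.0, 0.01, 0.06, 0.0, 0.0, -0.79, -0.79, -0.79]
scene 0.4 [0.0, 0.06, 0.07, 0.01, 0.07, 0.13, 0.05, 0.05, -0.79, -0.79, -0.79]
scene 0.5 [0.01, 0.07, 0.11, 0.07, 0.19, 0.2, 0.18, 0.05, -1, -0.79, -0.79]
scene 0.6 [0.08, 0.08, 0.07, 0.07, 0.11, 0.19, 0.05, 0.02, -1, -1, -1]
scene 0.7 [0.09, 0.08, 0.06, 0.1, 0.12, 0.04, 0.05, 0.02, -1, -1, -1]
y -.4...0.6
offset [-1.9321 -0.5963 -0.338 ] rot [-8.000e-04 -2.000e-04 -3.044e-01]
offset [-3.0064 -2.0502 -0.3354] rot [-8.000e-04 -2.000e-04 -3.044e-01]
```

Call:
drive_tool([
  {"offset": [-0.25,-0.25,-0.1],"rotation": [0,0,-0.06],"claw": 1},
  {"offset": [-0.5,-0.5,-0.2],"rotation": [0,0,-0.12],"claw": 1},
  {"offset": [-0.75,-0.75,-0.3],"rotation": [0,0,-0.18],"claw": 1},
  {"offset": [-1,-1,-0.34],"rotation": [0,0,-0.24],"claw": 1},
  {"offset": [-1,-1,-0.34],"rotation": [0,0,-0.304],"claw": 1},
  {"offset": [-1,-1,-0.34],"rotation": [0,0,-0.304],"claw": 1},
])

```text
clock: 0.6
tcp_pos: [0.275, 0.4688, 0.3021]
orientation: [-0.575, 3.086, -0.003]
contact_force: [0.6, 0.5, -0.7]
grip_width: 0.0857
gripper_force: 0.0
```

Call:
drive_tool([
  {"offset": [-0.4,-0.25,0],"rotation": [0,0,0],"claw": 1},
  {"offset": [-0.4,-0.5,0],"rotation": [0,0,0],"claw": 1},
  {"offset": [-0.4,-0.75,0],"rotation": [0,0,0],"claw": 1},
  {"offset": [-0.4,-1,0],"rotation": [0,0,0],"claw": 1},
])

```text
clock: 0.93
tcp_pos: [0.3788, 0.3616, 0.3005]
orientation: [0.574, -3.089, 0.001]
contact_force: [0.1, 0.4, -0.2]
grip_width: 0.0855
gripper_force: 0.0
```

Call:
drive_tool([
  {"offset": [0,-0.25,0],"rotation": [0,0,0],"claw": 1},
  {"offset": [0,-0.5,0],"rotation": [0,0,0],"claw": 1},
  {"offset": [0,-0.75,0],"rotation": [0,0,0],"claw": 1},
  {"offset": [0,-1,0],"rotation": [0,0,0],"claw": 1},
])

```text
clock: 1.27
tcp_pos: [0.4315, 0.2213, 0.3008]
orientation: [0.575, -3.088, 0.0]
contact_force: [0.2, 0.2, 0.4]
grip_width: 0.0851
gripper_force: 0.0
```

Call:
drive_tool([
  {"offset": [0,-0.25,0],"rotation": [0,0,0],"claw": 1},
  {"offset": [0,-0.5,0],"rotation": [0,0,0],"claw": 1},
  {"offset": [0,-0.75,0],"rotation": [0,0,0],"claw": 1},
  {"offset": [0,-1,0],"rotation": [0,0,0],"claw": 1},
  {"offset": [0,-1,0],"rotation": [0,0,0],"claw": 1},
])

```text
clock: 1.68
tcp_pos: [0.4873, 0.0753, 0.3011]
orientation: [-0.559, 3.091, -0.005]
contact_force: [0.5, -0.0, 0.3]
grip_width: 0.0857
gripper_force: 0.0
```

Call:
drive_tool([
  {"offset": [0.06,-0.23,0],"rotation": [0,0,0],"claw": 1},
  {"offset": [0.12,-0.46,0],"rotation": [0,0,0],"claw": 1},
  {"offset": [0.18,-0.69,0],"rotation": [0,0,0],"claw": 1},
  {"offset": [0.22,-0.92,0],"rotation": [0,0,0],"claw": 1},
])

```text
clock: 2.02
tcp_pos: [0.5039, -0.0588, 0.3008]
orientation: [0.576, -3.088, -0.0]
contact_force: [0.2, 0.7, -0.8]
grip_width: 0.0854
gripper_force: 0.0
```

Call:
drive_tool([
  {"offset": [0.06,-0.23,0],"rotation": [0,0,0],"claw": 1},
  {"offset": [0.12,-0.46,0],"rotation": [0,0,0],"claw": 0.8},
  {"offset": [0.18,-0.69,0],"rotation": [0,0,0],"claw": 0.6},
  {"offset": [0.22,-0.92,0],"rotation": [0,0,0],"claw": 0.5},
  {"offset": [0.22,-0.92,0],"rotation": [0,0,0],"claw": 0.5},
  {"offset": [0.22,-0.92,0],"rotation": [0,0,0],"claw": 0.5},
  {"offset": [0.22,-0.92,0],"rotation": [0,0,0],"claw": 0.5},
  {"offset": [0.22,-0.92,0],"rotation": [0,0,0],"claw": 0.5},
])

```text
clock: 2.68
tcp_pos: [0.5236, -0.1961, 0.3006]
orientation: [0.58, -3.087, -0.002]
contact_force: [-0.3, 1.2, 0.1]
grip_width: 0.0424
gripper_force: 0.0
```

Run:
```python
from h import *
from bench import *
f=grab_frame("wrist");np.savez("pics/wrist.npz",**f);cv2.imwrite("pics/wrist.png",f["frame"][:,:,::-1]);print(f["vfov"],f["cx"],f["cy"],f["R"],f["t"])
o=get_obs();print(o["tcp_pos"],o["contact_force"],o["moment"],o["joints"].round(2));plan([.5246,-.2063,.16],block_R(),o)
```

```text
65.70646984690485 317.7230206630207 201.7320836018767 [[-0.36296559  0.93180173  0.0012316 ]
 [ 0.89800037  0.34944553  0.26736333]
 [ 0.24869924  0.09814966 -0.963595  ]] [ 0.37129586 -0.45016941  0.31573315]
[ 0.52365444 -0.1961406   0.30076924] [-0.22577418  0.67080092  0.55439627] [ 0.0117443   0.02833611 -0.02129597] [-0.16  0.25  0.49  1.8  -0.13  1.12  2.32]
offset [ 0.0187 -0.0663  0.9384] rot [ 0.0005 -0.      0.0008]
```

View pics/wrist.png

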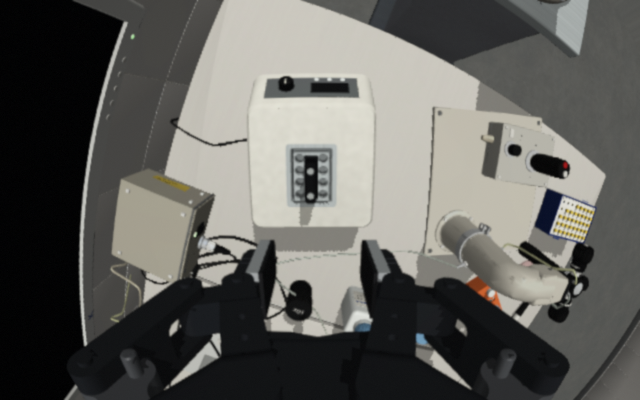

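The wrist view shows the bar at about (311,178), upright in the picture, inside the well at (311,176); the tool's yaw looks aligned. Use it to refine.

Run:
```python
from h import *
f=load("wrist");z=f["z_map"];F=foc(f);v,u=np.mgrid[:400,:640]
dx,dy=u-f["cx"],v-f["cy"];r=np.hypot(dx,dy)+1e-9;th=r/F
c=np.stack([dx/r*np.tan(th)*z,dy/r*np.tan(th)*z,z],-1);P=(c-f["t"])@f["R"];Z=P[...,2]
m=np.zeros(Z.shape,bool);m[70:235,240:385]=1
for nm,k in(("bar",m&(Z>.105)&(Z<.125)),("top",m&(abs(Z-.07)<.005)),("block",m&(abs(Z-.07)<.01)&(f["frame"].max(-1)<185))):
    if nm=="block": k[:145]=0;k[215:]=0
    q=P[k];rr=cv2.minAreaRect((q[:,:2]*1000).astype(np.float32));print(nm,len(q),np.median(q[:,2]),rr,q[:,:2].mean(0));
    print(cv2.boxPoints(rr).round())
```

```text
bar 486 0.11323040519059938 ((524.3078002929688, -202.32533264160156), (42.362037658691406, 11.53559684753418), 20.75966453552246) [ 0.52396025 -0.20250628]
[[ 502. -204.]
 [ 507. -215.]
 [ 546. -200.]
 [ 542. -189.]]
top 13850 0.06954011566949933 ((515.3760986328125, -206.1062774658203), (151.98484802246094, 150.4397735595703), 21.475265502929688) [ 0.51158832 -0.20729468]
[[ 417. -164.]
 [ 472. -304.]
 [ 614. -248.]
 [ 559. -108.]]
block 2011 0.07034355779038333 ((530.6390991210938, -200.2161865234375), (84.20210266113281, 150.53756713867188), 21.12087631225586) [ 0.52913413 -0.20186596]
[[ 464. -145.]
 [ 518. -286.]
 [ 597. -255.]
 [ 543. -115.]]
```

Call:
drive_tool([
  {"offset": [0.015,-0.055,0.23],"rotation": [0,0,0],"claw": 0.5},
  {"offset": [0.015,-0.055,0.46],"rotation": [0,0,0],"claw": 0.5},
  {"offset": [0.015,-0.055,0.69],"rotation": [0,0,0],"claw": 0.5},
  {"offset": [0.015,-0.055,0.94],"rotation": [0,0,0],"claw": 0.5},
  {"offset": [0.015,-0.055,0.94],"rotation": [0,0,0],"claw": 0.5},
  {"offset": [0.015,-0.055,0.94],"rotation": [0,0,0],"claw": 0.5},
  {"offset": [0.015,-0.055,0.94],"rotation": [0,0,0],"claw": 0.5},
])

```text
clock: 3.32
tcp_pos: [0.5256, -0.2063, 0.1618]
orientation: [-0.578, 3.086, -0.001]
contact_force: [0.2, -0.4, 0.6]
grip_width: 0.0425
gripper_force: 0.0
```

Run:
```python
from h import *
from bench import *
f=grab_frame("wrist");np.savez("pics/wrist2.npz",**f);cv2.imwrite("pics/wrist2.png",f["frame"][:,:,::-1])
z=f["z_map"];F=foc(f);v,u=np.mgrid[:400,:640]
dx,dy=u-f["cx"],v-f["cy"];r=np.hypot(dx,dy)+1e-9;th=r/F
c=np.stack([dx/r*np.tan(th)*z,dy/r*np.tan(th)*z,z],-1);P=(c-f["t"])@f["R"];Z=P[...,2]
k=(Z>.108)&(Z<.122)&(abs(P[...,0]-.525)<.05)&(abs(P[...,1]+.205)<.04)&(f["frame"].max(-1)<110)
n,l,s,ce=cv2.connectedComponentsWithStats(k.astype(np.uint8));print(s[1:],ce[1:].round())
i=1+s[1:,4].argmax();q=P[l==i];rr=cv2.minAreaRect((q[:,:2]*1000).astype(np.float32));print(len(q),np.median(q[:,2]),rr)
o=get_obs();print(o["tcp_pos"],o["grip_width"])
```

```text
[[ 312  197   21   69 1201]] [[322. 231.]]
1201 0.11312421924723819 ((524.63818359375, -202.7740936279297), (43.435638427734375, 12.38544750213623), 21.789220809936523)
[ 0.52601025 -0.20665826  0.16246433] 0.04258167617797506
```

View pics/wrist2.png

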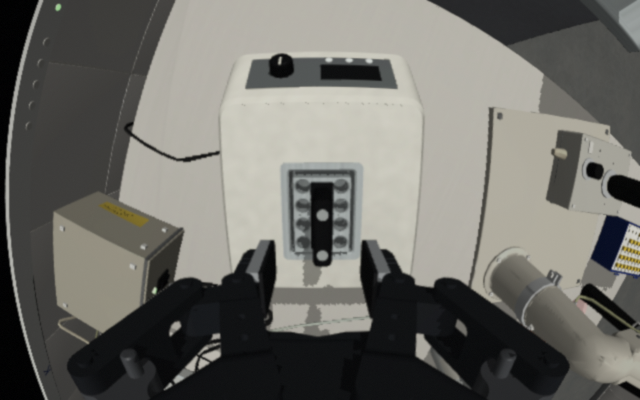

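The bar's axis sits at column 322, the finger pads' midpoint at 318: bar ≈3.5 mm toward tool +y. I'll correct by that and descend.

Call:
drive_tool([
  {"offset": [0,0.024,0.05],"rotation": [0,0,0],"claw": 0.45},
  {"offset": [0,0.024,0.15],"rotation": [0,0,0],"claw": 0.4},
  {"offset": [0,0.024,0.25],"rotation": [0,0,0],"claw": 0.4},
  {"offset": [0,0.024,0.35],"rotation": [0,0,0],"claw": 0.4},
  {"offset": [0,0.024,0.4],"rotation": [0,0,0],"claw": 0.4},
  {"offset": [0,0.024,0.4],"rotation": [0,0,0],"claw": 0.4},
  {"offset": [0,0.024,0.4],"rotation": [0,0,0],"claw": 0.4},
  {"offset": [0,0.024,0.4],"rotation": [0,0,0],"claw": 0.4},
])

```text
clock: 4.03
tcp_pos: [0.5238, -0.2034, 0.1011]
orientation: [-0.576, 3.087, -0.001]
contact_force: [0.0, -0.1, -0.3]
grip_width: 0.0342
gripper_force: 0.0
```

Call:
drive_tool([
  {"offset": [0,0,0],"rotation": [0,0,0],"claw": 0.3},
  {"offset": [0,0,0],"rotation": [0,0,0],"claw": 0.2},
  {"offset": [0,0,0],"rotation": [0,0,0],"claw": 0.16},
  {"offset": [0,0,0],"rotation": [0,0,0],"claw": 0.13},
  {"offset": [0,0,0],"rotation": [0,0,0],"claw": 0.1},
  {"offset": [0,0,0],"rotation": [0,0,0],"claw": 0},
  {"offset": [0,0,0],"rotation": [0,0,0],"claw": 0},
  {"offset": [0,0,0],"rotation": [0,0,0],"claw": 0},
  {"offset": [0,0,0],"rotation": [0,0,0],"claw": 0},
], force=55)

```text
clock: 4.78
tcp_pos: [0.5238, -0.204, 0.1008]
orientation: [-0.576, 3.087, -0.002]
contact_force: [1.2, -3.7, 5.4]
grip_width: 0.0112
gripper_force: 53.9
```

Run:
```python
from bench import *
o=get_obs();print({k:o[k] for k in("clock","tcp_pos","orientation","contact_force","moment","grip_width","gripper_force")})
```

```text
{'clock': 4.7833, 'tcp_pos': array([ 0.5238362 , -0.20404982,  0.10083102]), 'orientation': array([-5.75728521e-01,  3.08666019e+00, -2.33228448e-03]), 'contact_force': array([ 1.21849337, -3.6945103 ,  5.39170151]), 'moment': array([-0.47120962, -0.04506363,  0.12166188]), 'grip_width': 0.011167149379917264, 'gripper_force': 53.899208307266235}
```

Gripped (54 N, 11 mm ≈ bar). Now a helper for the rocking waypoints (heights of the left/right lower edges).

```bash
cat > rock.py <<'E'
import sys,numpy as np
from scipy.spatial.transform import Rotation as Ro
B=np.diag([-1.,1,-1])
def pose(hL,hR):
    s=(hL-hR)/40;a=np.arcsin(s)
    return np.array([0,-59*s,(hL+hR)/2+67*np.cos(a)-67])/1000,Ro.from_euler('x',a)*Ro.from_matrix(B)
def rel(a,b,n):
    p0,R0=pose(*a)
    for k in range(1,n+1):
        p,R=pose(*(np.array(a)+(np.array(b)-a)*k/n))
        print((R0.inv().apply(p-p0)/.15).round(3),((R0.inv()*R).as_rotvec()/2).round(3))
v=list(map(float,sys.argv[1:5]));rel(np.array(v[:2]),np.array(v[2:]),int(sys.argv[5]))
E
cat > st.py <<'E'
from bench import *
from h import *
o=get_obs();R=Ro.from_rotvec(o["orientation"]).as_matrix()
H=Ro.from_euler('z',YAW).as_matrix()
M=H.T@R@np.diag([-1,1,-1.]); e=Ro.from_matrix(M).as_euler('xyz')
d=H.T@(o["tcp_pos"]-np.array([.52384,-.20405,.10083]))*1000
lean=e[0];hc=d[2]+67*(1-np.cos(lean));print("t",o["clock"],"dxyz mm",d.round(2),"lean,pitch,yaw",e.round(4),"hL,hR",round(hc+20*np.sin(lean),2),round(hc-20*np.sin(lean),2),"landmid y",round(d[1]+59*np.sin(lean),2))
print("F heater",(H.T@o["contact_force"]).round(1),"M",(H.T@o["moment"]).round(2),o["gripper_force"],o["grip_width"])
E
python3 rock.py 0 0 2 -0.3 3; python3 st.py
```

```text
[ 0.    -0.008 -0.002] [-0.01  0.    0.  ]
[ 0.    -0.015 -0.003] [-0.019  0.     0.   ]
[ 0.    -0.023 -0.005] [-0.029  0.     0.   ]
t 4.7833 dxyz mm [-0.  0.  0.] lean,pitch,yaw [-0.0018 -0.0014 -0.0012] hL,hR -0.03 0.04 landmid y -0.1
F heater [-0.2 -3.9  5.4] M [-0.46  0.13  0.12] 53.899208307266235 0.011167149379917264
```

Call:
drive_tool([
  {"offset": [0,-0.004,-0.001],"rotation": [-0.005,0,0],"claw": 0},
  {"offset": [0,-0.008,-0.002],"rotation": [-0.01,0,0],"claw": 0},
  {"offset": [0,-0.015,-0.003],"rotation": [-0.019,0,0],"claw": 0},
  {"offset": [0,-0.023,-0.005],"rotation": [-0.029,0,0],"claw": 0},
  {"offset": [0,-0.023,-0.005],"rotation": [-0.029,0,0],"claw": 0},
])

```text
clock: 5.2
tcp_pos: [0.5252, -0.2073, 0.1018]
orientation: [0.573, -3.078, -0.09]
contact_force: [-1.4, -0.6, 12.8]
grip_width: 0.011
gripper_force: 55.2
```

```bash
python3 st.py; python3 rock.py 2 -0.3 3.8 -0.4 3
```

```text
t 5.2 dxyz mm [ 0.05 -3.5   1.  ] lean,pitch,yaw [ 0.0583 -0.0016 -0.002 ] hL,hR 2.28 -0.05 landmid y -0.06
F heater [-1.5 -0.1 12.8] M [0.1  0.34 0.06] 55.23435294628143 0.01095382419375808
[ 0.    -0.006 -0.002] [-0.008  0.     0.   ]
[ 0.    -0.012 -0.003] [-0.016  0.     0.   ]
[ 0.    -0.018 -0.005] [-0.024  0.     0.   ]
```

Call:
drive_tool([
  {"offset": [0,-0.006,-0.002],"rotation": [-0.008,0,0],"claw": 0},
  {"offset": [0,-0.012,-0.004],"rotation": [-0.016,0,0],"claw": 0},
  {"offset": [0,-0.018,-0.006],"rotation": [-0.024,0,0],"claw": 0},
  {"offset": [0,-0.018,-0.006],"rotation": [-0.024,0,0],"claw": 0},
  {"offset": [0,-0.018,-0.006],"rotation": [-0.024,0,0],"claw": 0},
])

```text
clock: 5.62
tcp_pos: [0.526, -0.2097, 0.1024]
orientation: [0.571, -3.067, -0.162]
contact_force: [-0.4, -1.6, 9.6]
grip_width: 0.0114
gripper_force: 54.7
```

```bash
python3 st.py; python3 rock.py 3.8 -0.4 3.5 3.5 4;python3 rock.py 3.8 -0.4 3 6.6 7
```

```text
t 5.6167 dxyz mm [-0.03 -6.09  1.61] lean,pitch,yaw [ 0.1054 -0.0015 -0.0018] hL,hR 4.09 -0.12 landmid y 0.12
F heater [-0.9 -1.3  9.6] M [-0.31  0.16  0.05] 54.68759000301361 0.011416877320822222
[ 0.     0.011 -0.003] [0.013 0.    0.   ]
[ 0.     0.021 -0.006] [0.026 0.    0.   ]
[ 0.     0.032 -0.008] [0.039 0.    0.   ]
[ 0.     0.043 -0.01 ] [0.053 0.    0.   ]
[ 0.     0.011 -0.003] [0.014 0.    0.   ]
[ 0.     0.023 -0.005] [0.028 0.    0.   ]
[ 0.     0.034 -0.008] [0.042 0.    0.   ]
[ 0.     0.045 -0.01 ] [0.056 0.    0.   ]
[ 0.     0.056 -0.011] [0.07 0.   0.  ]
[ 0.     0.067 -0.012] [0.084 0.    0.   ]
[ 0.     0.079 -0.013] [0.098 0.    0.   ]
```

Call:
drive_tool([
  {"offset": [0,0.011,-0.002],"rotation": [0.014,0,0],"claw": 0},
  {"offset": [0,0.023,-0.004],"rotation": [0.028,0,0],"claw": 0},
  {"offset": [0,0.034,-0.007],"rotation": [0.042,0,0],"claw": 0},
  {"offset": [0,0.045,-0.01],"rotation": [0.056,0,0],"claw": 0},
  {"offset": [0,0.045,-0.01],"rotation": [0.056,0,0],"claw": 0},
])

```text
clock: 6.03
tcp_pos: [0.5235, -0.2031, 0.1038]
orientation: [-0.577, 3.086, -0.014]
contact_force: [1.9, -3.6, -0.3]
grip_width: 0.0111
gripper_force: 54.3
```

```bash
python3 st.py
```

```text
t 6.0333 dxyz mm [-0.02  1.    2.99] lean,pitch,yaw [-0.0092 -0.0008 -0.0003] hL,hR 2.81 3.18 landmid y 0.45
F heater [ 0.5 -4.1 -0.3] M [-1.37 -0.13 -0.01] 54.29217517375946 0.011106591718199254
```

```bash
python3 rock.py 3.3 3.7 2.9 6.9 4; python3 rock.py 2.9 6.9 9.8 6.2 8; python3 rock.py 9.8 6.2 9.3 13 8
```

```text
[ 0.     0.009 -0.002] [0.011 0.    0.   ]
[ 0.     0.018 -0.004] [0.023 0.    0.   ]
[ 0.     0.026 -0.006] [0.034 0.    0.   ]
[ 0.     0.035 -0.007] [0.045 0.    0.   ]
[ 0.    -0.01  -0.003] [-0.012  0.     0.   ]
[ 0.    -0.019 -0.005] [-0.024  0.     0.   ]
[ 0.    -0.029 -0.007] [-0.036  0.     0.   ]
[ 0.    -0.038 -0.009] [-0.048  0.     0.   ]
[ 0.    -0.048 -0.01 ] [-0.059  0.     0.   ]
[ 0.    -0.058 -0.012] [-0.071  0.     0.   ]
[ 0.    -0.067 -0.013] [-0.083  0.     0.   ]
[ 0.    -0.076 -0.014] [-0.095  0.     0.   ]
[ 0.     0.009 -0.003] [0.011 0.    0.   ]
[ 0.     0.018 -0.005] [0.023 0.    0.   ]
[ 0.     0.028 -0.007] [0.034 0.    0.   ]
[ 0.     0.037 -0.009] [0.046 0.    0.   ]
[ 0.     0.046 -0.011] [0.057 0.    0.   ]
[ 0.     0.055 -0.012] [0.069 0.    0.   ]
[ 0.     0.064 -0.013] [0.08 0.   0.  ]
[ 0.     0.073 -0.014] [0.091 0.    0.   ]
```

Call:
drive_tool([
  {"offset": [0,0.011,-0.002],"rotation": [0.011,0,0],"claw": 0},
  {"offset": [0,0.021,-0.004],"rotation": [0.022,0,0],"claw": 0},
  {"offset": [0,0.028,-0.007],"rotation": [0.033,0,0],"claw": 0},
  {"offset": [0,0.035,-0.009],"rotation": [0.044,0,0],"claw": 0},
  {"offset": [0,0.035,-0.009],"rotation": [0.044,0,0],"claw": 0},
])

```text
clock: 6.45
tcp_pos: [0.5217, -0.1984, 0.1052]
orientation: [-0.573, 3.066, -0.149]
contact_force: [2.4, -4.3, 0.4]
grip_width: 0.0111
gripper_force: 55.3
```

```bash
python3 st.py
```

```text
t 6.45 dxyz mm [0.03 6.01 4.38] lean,pitch,yaw [-0.0972 -0.0009 -0.0006] hL,hR 2.76 6.64 landmid y 0.29
F heater [ 0.7 -4.9  0.4] M [-1.23 -0.06  0.  ] 55.26918947696686 0.011144979216043592
```

Call:
drive_tool([
  {"offset": [0,-0.01,-0.002],"rotation": [-0.012,0,0],"claw": 0},
  {"offset": [0,-0.019,-0.004],"rotation": [-0.024,0,0],"claw": 0},
  {"offset": [0,-0.029,-0.006],"rotation": [-0.036,0,0],"claw": 0},
  {"offset": [0,-0.038,-0.008],"rotation": [-0.048,0,0],"claw": 0},
  {"offset": [0,-0.038,-0.008],"rotation": [-0.048,0,0],"claw": 0},
])

```text
clock: 6.87
tcp_pos: [0.5237, -0.2042, 0.1069]
orientation: [-0.574, 3.088, 0.005]
contact_force: [2.3, -4.6, 1.0]
grip_width: 0.0118
gripper_force: 55.5
```

```bash
python3 st.py; python3 rock.py 6.3 6.5 9.9 6.2 4
```

```text
t 6.8667 dxyz mm [-0.13 -0.07  6.11] lean,pitch,yaw [ 0.0029 -0.0011 -0.0026] hL,hR 6.17 6.06 landmid y 0.1
F heater [ 0.4 -5.1  1. ] M [-0.8  -0.32  0.1 ] 55.51900863647461 0.011773361063119494
[ 0.    -0.01  -0.003] [-0.012  0.     0.   ]
[ 0.    -0.019 -0.005] [-0.024  0.     0.   ]
[ 0.    -0.029 -0.007] [-0.037  0.     0.   ]
[ 0.    -0.038 -0.009] [-0.049  0.     0.   ]
```

Call:
drive_tool([
  {"offset": [0,-0.012,-0.002],"rotation": [-0.012,0,0],"claw": 0},
  {"offset": [0,-0.022,-0.004],"rotation": [-0.024,0,0],"claw": 0},
  {"offset": [0,-0.031,-0.007],"rotation": [-0.037,0,0],"claw": 0},
  {"offset": [0,-0.04,-0.009],"rotation": [-0.049,0,0],"claw": 0},
  {"offset": [0,-0.04,-0.009],"rotation": [-0.049,0,0],"claw": 0},
])

```text
clock: 7.28
tcp_pos: [0.5259, -0.2095, 0.1087]
orientation: [0.57, -3.068, -0.155]
contact_force: [1.1, -2.9, 7.3]
grip_width: 0.0113
gripper_force: 56.5
```

```bash
python3 st.py; python3 rock.py 9.9 6.2 9.5 9.6 4
```

```text
t 7.2833 dxyz mm [-0.09 -5.79  7.83] lean,pitch,yaw [ 0.1008 -0.0011 -0.0026] hL,hR 10.18 6.16 landmid y 0.14
F heater [ 0.  -3.1  7.3] M [-0.47 -0.12  0.07] 56.54582440853119 0.011304116681517318
[ 0.     0.01  -0.002] [0.012 0.    0.   ]
[ 0.     0.019 -0.005] [0.024 0.    0.   ]
[ 0.     0.029 -0.007] [0.036 0.    0.   ]
[ 0.     0.038 -0.008] [0.048 0.    0.   ]
```

Call:
drive_tool([
  {"offset": [0,0.009,-0.002],"rotation": [0.011,0,0],"claw": 0},
  {"offset": [0,0.018,-0.005],"rotation": [0.023,0,0],"claw": 0},
  {"offset": [0,0.027,-0.007],"rotation": [0.034,0,0],"claw": 0},
  {"offset": [0,0.036,-0.009],"rotation": [0.046,0,0],"claw": 0},
  {"offset": [0,0.045,-0.011],"rotation": [0.057,0,0],"claw": 0},
  {"offset": [0,0.054,-0.012],"rotation": [0.069,0,0],"claw": 0},
  {"offset": [0,0.063,-0.014],"rotation": [0.08,0,0],"claw": 0},
  {"offset": [0,0.072,-0.015],"rotation": [0.091,0,0],"claw": 0},
  {"offset": [0,0.072,-0.015],"rotation": [0.091,0,0],"claw": 0},
])

```text
clock: 8.03
tcp_pos: [0.5221, -0.1993, 0.1127]
orientation: [-0.574, 3.068, -0.131]
contact_force: [1.3, -4.4, 7.2]
grip_width: 0.0111
gripper_force: 56.4
```

```bash
python3 st.py; python3 rock.py 9.6 13.2 13.5 12.8 4;  python3 rock.py 9.6 13.2 15.5 12.5 6
```

```text
t 8.0333 dxyz mm [ 0.07  5.06 11.89] lean,pitch,yaw [-0.086  -0.0018 -0.    ] hL,hR 10.42 13.86 landmid y -0.01
F heater [-0.4 -4.6  7.2] M [-1.35  0.17  0.02] 56.39160633087158 0.011095347189932903
[ 0.    -0.011 -0.003] [-0.013  0.     0.   ]
[ 0.    -0.022 -0.005] [-0.027  0.     0.   ]
[ 0.    -0.033 -0.008] [-0.04  0.    0.  ]
[ 0.    -0.043 -0.01 ] [-0.054  0.     0.   ]
[ 0.    -0.011 -0.003] [-0.014  0.     0.   ]
[ 0.    -0.022 -0.005] [-0.028  0.     0.   ]
[ 0.    -0.033 -0.008] [-0.041  0.     0.   ]
[ 0.    -0.044 -0.009] [-0.055  0.     0.   ]
[ 0.    -0.055 -0.011] [-0.069  0.     0.   ]
[ 0.    -0.066 -0.012] [-0.083  0.     0.   ]
```

Call:
drive_tool([
  {"offset": [0,-0.011,-0.003],"rotation": [-0.014,0,0],"claw": 0},
  {"offset": [0,-0.022,-0.006],"rotation": [-0.028,0,0],"claw": 0},
  {"offset": [0,-0.033,-0.009],"rotation": [-0.041,0,0],"claw": 0},
  {"offset": [0,-0.044,-0.012],"rotation": [-0.055,0,0],"claw": 0},
  {"offset": [0,-0.055,-0.015],"rotation": [-0.069,0,0],"claw": 0},
  {"offset": [0,-0.055,-0.015],"rotation": [-0.069,0,0],"claw": 0},
])

```text
clock: 8.53
tcp_pos: [0.5236, -0.207, 0.1141]
orientation: [0.572, -3.076, -0.088]
contact_force: [1.4, -1.8, -0.3]
grip_width: 0.0113
gripper_force: 55.5
```

```bash
python3 st.py
```

```text
t 8.5333 dxyz mm [-1.25 -2.67 13.28] lean,pitch,yaw [ 0.0571  0.0011 -0.0025] hL,hR 14.53 12.24 landmid y 0.7
F heater [ 0.6 -2.2 -0.3] M [-0.73 -0.04 -0.  ] 55.47483265399933 0.011341887314783297
```

```bash
python3 rock.py 14.5 12.2 14.7 14.7 3
```

```text
[ 0.     0.008 -0.003] [0.01 0.   0.  ]
[ 0.     0.015 -0.006] [0.019 0.    0.   ]
[ 0.     0.023 -0.008] [0.029 0.    0.   ]
```

Call:
drive_tool([
  {"offset": [0,0.007,-0.003],"rotation": [0.01,0,0],"claw": 0},
  {"offset": [0,0.014,-0.006],"rotation": [0.019,0,0],"claw": 0},
  {"offset": [0,0.02,-0.009],"rotation": [0.029,0,0],"claw": 0},
  {"offset": [0,0.02,-0.009],"rotation": [0.029,0,0],"claw": 0},
  {"offset": [0,0.02,-0.009],"rotation": [0.029,0,0],"claw": 0},
])

```text
clock: 8.95
tcp_pos: [0.5227, -0.2027, 0.1157]
orientation: [0.579, -3.087, 0.004]
contact_force: [-0.1, -3.6, -2.4]
grip_width: 0.0111
gripper_force: 55.2
```

```bash
python3 st.py
```

```text
t 8.95 dxyz mm [-0.58  1.62 14.92] lean,pitch,yaw [-0.0025  0.0008  0.0007] hL,hR 14.87 14.97 landmid y 1.48
F heater [-1.4 -3.3 -2.4] M [-0.78  0.31  0.08] 55.17094552516937 0.011085303781525835
```

Call:
drive_tool([
  {"offset": [0,-0.005,0],"rotation": [0,0,0],"claw": 0},
  {"offset": [0,-0.009,-0.005],"rotation": [0,0,0],"claw": 0},
  {"offset": [0,-0.009,-0.012],"rotation": [0,0,0],"claw": 0},
  {"offset": [0,-0.009,-0.02],"rotation": [0,0,0],"claw": 0},
  {"offset": [0,-0.009,-0.02],"rotation": [0,0,0],"claw": 0},
  {"offset": [0,-0.009,-0.02],"rotation": [0,0,0],"claw": 0},
])

```text
clock: 9.45
tcp_pos: [0.5237, -0.2047, 0.1188]
orientation: [-0.577, 3.088, -0.002]
contact_force: [-0.2, -0.2, -3.4]
grip_width: 0.011
gripper_force: 55.1
```

```bash
python3 st.py
```

```text
t 9.45 dxyz mm [-0.31 -0.53 17.97] lean,pitch,yaw [-0.0016 -0.     -0.0008] hL,hR 17.94 18.0 landmid y -0.62
F heater [-0.2 -0.1 -3.4] M [-0.    0.01  0.01] 55.05319118499756 0.011029362444364036
```

Free: only the block's weight (3.4 N) and no side force. Lift 38 mm, to 20 mm above the rim.

Call:
drive_tool([
  {"offset": [0,0,-0.02],"rotation": [0,0,0],"claw": 0},
  {"offset": [0,0,-0.05],"rotation": [0,0,0],"claw": 0},
  {"offset": [0,0,-0.08],"rotation": [0,0,0],"claw": 0},
  {"offset": [0,0,-0.11],"rotation": [0,0,0],"claw": 0},
  {"offset": [0,0,-0.14],"rotation": [0,0,0],"claw": 0},
  {"offset": [0,0,-0.17],"rotation": [0,0,0],"claw": 0},
  {"offset": [0,0,-0.2],"rotation": [0,0,0],"claw": 0},
  {"offset": [0,0,-0.23],"rotation": [0,0,0],"claw": 0},
  {"offset": [0,0,-0.25],"rotation": [0,0,0],"claw": 0},
  {"offset": [0,0,-0.25],"rotation": [0,0,0],"claw": 0},
  {"offset": [0,0,-0.25],"rotation": [0,0,0],"claw": 0},
  {"offset": [0,0,-0.25],"rotation": [0,0,0],"claw": 0},
])

```text
clock: 10.45
tcp_pos: [0.5236, -0.2047, 0.1561]
orientation: [-0.577, 3.088, -0.003]
contact_force: [-0.5, 0.2, -3.1]
grip_width: 0.0116
gripper_force: 55.0
```

```bash
python3 st.py
python3 - <<'E'
from h import *
from bench import *
f=grab_frame("scene");np.savez("pics/s2.npz",**f)
f=f["frame"][120:320,260:480,::-1]
w=grab_frame("wrist")["frame"][:,:,::-1]
cv2.imwrite("pics/end.png",np.hstack([cv2.resize(f,(440,400)),w[50:350,180:450][:, :].copy() if 0 else cv2.resize(w[50:350,180:450],(360,400))]))
E
```

```text
t 10.45 dxyz mm [-0.47 -0.52 55.32] lean,pitch,yaw [-0.0017  0.0003 -0.0008] hL,hR 55.28 55.35 landmid y -0.62
F heater [-0.4  0.4 -3.1] M [ 0.01 -0.02 -0.  ] 55.034823417663574 0.011615853973087762
```

View pics/end.png

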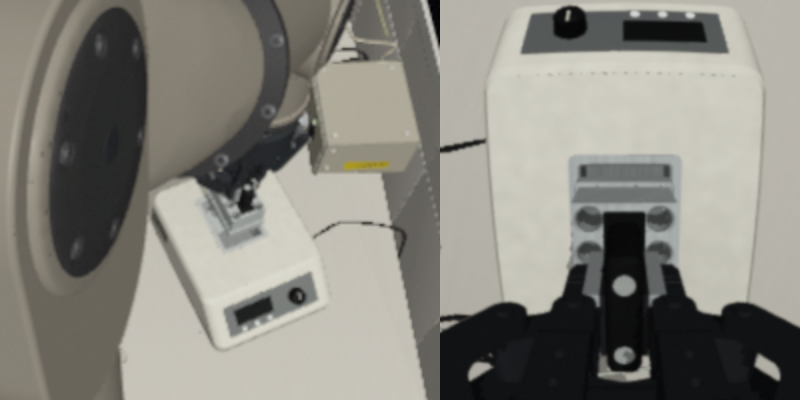

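The block hangs level over the open well (left crop near (240,220); right crop, well visible behind it at (625,170)), held by the bar. The heater is flat and in its place, and the underside is about 19 mm above the rim.

```bash
python3 -c "
from bench import *
print(hand_in())"
```

```text
the job is handed in; nothing more can be done
None
```

I rocked the block free and handed the job in, still holding it level about 19 mm above the rim over the well; it leaned about 0.1 rad each way, the heater looks flat and in place, and the handover returned no verdict.

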